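Shift the paint stirrer from stop to fast through its zigzag gate

TASK

Start the paint stirrer at full speed: guide its upright wooden-handled lever through the zigzag gate, from the stop notch round both corners to the far end of the fast notch, and leave it standing there. Do not knock the paint pot off its stirring plate, and do not move the similar lever of the lamp dimmer, the box with the plain straight slot.

Things in the scene. Friction and masses are not known exactly. Their poses are not given: they have to be found in the camera images.
- stirrer: Fixed grey paint stirrer, 285 x 140 x 51 mm high, Z-shaped slot in its top. Origin: under the gate's centre, at worktop level; z up, x along the housing to its round stirring plate (80 mm wide, centre x = +150 mm). Slot 22 mm wide; centre line of straight runs, x, y in mm: stop notch (-50, 25; one stud), corner (0, 25), corner (0, -25), fast notch (50, -25; three studs).
- handle_mid (a point): Centre of the stirrer lever's upright turned wooden handle: round, 30 mm across, 56 mm high; its top is 28 mm above this point, the gate plate 44 mm below. Its 14 mm stem runs in the slot on slides hidden under the plate: it stays upright, cannot lift or turn, moves only sideways against about 1.5 N of friction, no spring, stays where left. Starts within 5 mm of the stop notch.
- pot_mid (a point): Centre of the capped paint pot (52 mm in diameter, 58 mm high) standing loose on the stirring plate; leave it standing.
- dimmer_mid (a point): Centre of the look-alike wooden handle on the lamp dimmer, a grey box 150 x 90 x 51 mm with one plain straight slot, no pot and no stirring plate; leave it alone.

How it is judged:
On the way, in this order (a step that is already met when the one before it is completed fails the run):
1. the lever comes round the first corner of the gate (x of handle_mid in the frame of stirrer between -0.018 and 0.018 m and y of handle_mid in the frame of stirrer above 0.007 m).
2. the lever comes to the second corner of the gate (x of handle_mid in the frame of stirrer between -0.018 and 0.018 m and y of handle_mid in the frame of stirrer below -0.007 m).
At the end, for the whole second after the job is handed in: The lever stands upright (within 11 degrees) in the fast notch, less than 15 mm short of its end point (+50, -25 mm in the stirrer's frame), the pot on the stirring plate is within 25 mm of its start, and the dimmer's lever within 15 mm of its start (x of handle_mid in the frame of stirrer above 0.035 m and y of handle_mid in the frame of stirrer below -0.01 m and angle between handle_mid's own z axis and vertical below 0.2 rad and distance of pot_mid from where it was at the start of the episode below 0.025 m and distance of dimmer_mid from where it was at the start of the episode below 0.015 m); the robot touches nothing.
It fails at once if the pot on the stirring plate is knocked off or over (distance of pot_mid from where it was at the start of the episode above 0.03 m or angle between pot_mid's own z axis and vertical above 0.4 rad).
It fails at once if the lamp dimmer's lever is moved (distance of dimmer_mid from where it was at the start of the episode above 0.02 m).
It also fails if it takes over 35 s, if anything falls off the work surface, if the arm or the gripper's body presses on something with over 40 N, if the wrist force passes 120 N, or if a joint passes its speed limit or range.

ROBOT

A 6-joint arm with a two-finger parallel gripper is mounted at the origin on the work surface. World frame = base frame: x ahead of the robot, y to its left, z up, the work surface at z = 0. Lengths are in m, angles in rad, forces in N, time in s.
With the tool pointing down it reaches from about 0.25 to 0.775 m from the base axis. Payload 4 kg.
Tool frame: the origin (TCP) lies on the centre line of the jaws, within the pads' length; the fingertips stand 11 mm ahead of it and the grasp point (between the pads) lies 8 mm behind it; z points along the fingers, y is the direction in which the jaws open and shut (so a half turn about z gives the same grasp; the last joint's range is limited). The gripper opens to 85 mm and grips with 20 to 120 N. Pads are 22 mm wide; open, the fingers measure 114 mm over their backs; the gripper's body (76 mm by 85 mm) begins 54 mm behind the grasp point. The pads swing forward as they close: fully open they stand 13 mm farther back than shut.
Start: joints at [1.064, 0.087, 1.371, -0, 1.684, -0.103], TCP at [0.216, 0.506, 0.242] pointing down, gripper open.
Joint ranges: [-3.1, 3.1], [-0.76, 2.03], [0.27, 2.55], [-1.08, 4.22], [0.17, 2.65], [-2.57, 2.57]. Speed limits (rad/s): [2.79, 2.79, 3.14, 3.14, 3.14, 3.14].

INTERFACE

Orientations are given as a 3x3 rotation matrix whose columns are the frame's x, y, z axes.
In Python, from cell import sensors, eyes, r gives the robot as it stands.
- The arm moves only by the tool move_arm, never from a script. Its argument "commands" is a list of rows, each an object of numbers: "dx", "dy", "dz": the shift along the world's x, y, z in cm; "ax", "ay", "az": the turn, a rotation vector about the world's x, y, z in degrees; "grip": the opening, from 0 (shut) to 1 (fully open). A call has exactly 5 rows; each row is the pose to reach, as a shift and turn from the pose commanded when the call began; what a row does not reach only later rows make up. A row lasts 1/12 s, in which the tool goes at most 41.7 mm and 7.16 degrees, less where a joint would pass 70% of its speed; a pose out of reach is approached as far as the arm can. A call with a gripper value outside its range is refused whole. The fingers move at their own pace and stop on an object; "squeeze" is the grip in N (left out, the last holds). Time passes only in rows, so rows that repeat a pose let the fingers close, or fill a call up. It gives the time, the measured TCP pose, the force and the opening at its end, in the units of the state.
- sensors.sense(): the state, without advancing time (a new reading comes with each control period).
- eyes.capture(name): name is "scene" or "top"; returns a dict with "frame" (480x640x3 uint8, red, green, blue), "K" (3x3 intrinsics, pixels), "k1" (the pictures are not rectified: a ray, as slopes to the right and down, at radius r is drawn at 1 + k1 r^2 times it, then the intrinsics apply), "xyz" and "orientation" of the camera in the world. Camera axes: x right, y down, z forward; pixel columns grow to the right and rows downward; lengths in m; the calibration is good to about 2 mm. A picture is of the moment at which its call begins. There is no depth.
- r.close_job(): hands the job in, once; it reports no verdict.
The state is a dict: "time_s": time; "joint_pos": joint angles; "joint_velocities": joint speeds; "tau": joint torques, N m; "eef_pos": TCP position; "tool_rot": TCP orientation; "force": force on the tool from outside, world axes, zero at the start; "moment": the same for the moment, N m; "width": finger opening in m.
Only numpy, scipy, OpenCV 4.12 (cv2) and the standard library are available. Lean on these libraries where they do the work, as an engineer would, in place of code of your own. Each camera call takes 0.05 s, during which the arm holds its last target. There are 200 camera calls.

## Working session

There is one attempt and no reset: what is moved stays moved. The work goes in short steps, Python scripts to look and compute and a tool call to move; the robot and the scene stay as the last step left them, time stands still between calls to the robot, and variables do not carry over. Pictures are saved under pics/ and viewed, about 8 in all and at most 12, crops included, and the job is handed in when it is done.

Besides the shell and the picture viewer there is one more tool, called after ">>>" as name([rows], argument=value, ...), one row to a line, values as JSON. move_arm: Moves the arm, as the interface text tells. Its arguments: {"type":"object","properties":{"commands":{"type":"array","items":{"type":"object","properties":{"dx":{"type":"number"},"dy":{"type":"number"},"dz":{"type":"number"},"ax":{"type":"number"},"ay":{"type":"number"},"az":{"type":"number"},"grip":{"type":"number"}}}},"squeeze":{"type":"number"}},"required":["commands"]}

```bash
ls; mkdir -p pics; python3 - <<'E'
from cell import sensors, eyes, r
import cv2,pickle
d={}
for n in("scene","top"):
    c=eyes.capture(n); d[n]=c
    cv2.imwrite(f"pics/{n}0.png",c["frame"][:,:,::-1]); print(n,c["K"],c["k1"],c["xyz"],c["orientation"])
pickle.dump(d,open("d0.pkl","wb"))
s=sensors.sense();print(s["time_s"],s["eef_pos"],s["tool_rot"],s["width"])
E
```

```text
pics
scene [[463.6427271    0.         327.2288385 ]
 [  0.         463.6427271  240.35233463]
 [  0.           0.           1.        ]] -0.10968008702631389 [ 0.95167732 -0.45982476  0.52149437] [[ 0.76965414  0.36534991 -0.52359521]
 [ 0.63834708 -0.45583869  0.62026131]
 [-0.01206254 -0.81162216 -0.58405819]]
top [[470.31022462   0.         317.46875717]
 [  0.         470.31022462 243.1915889 ]
 [  0.           0.           1.        ]] -0.011967350745463462 [ 0.426458   -0.00942319  0.78667942] [[ 0.03980764 -0.97767727  0.20630684]
 [-0.99919972 -0.03814192  0.01204663]
 [-0.00390878 -0.20662128 -0.97841319]]
0.1 [0.21590569 0.50537674 0.24122694] [[-9.19553317e-01  3.92964019e-01 -9.88405312e-04]
 [ 3.92965212e-01  9.19551559e-01 -1.80905178e-03]
 [ 1.97997388e-04 -2.05192847e-03 -9.99997875e-01]] 0.08520788624412831
```

View pics/scene0.png

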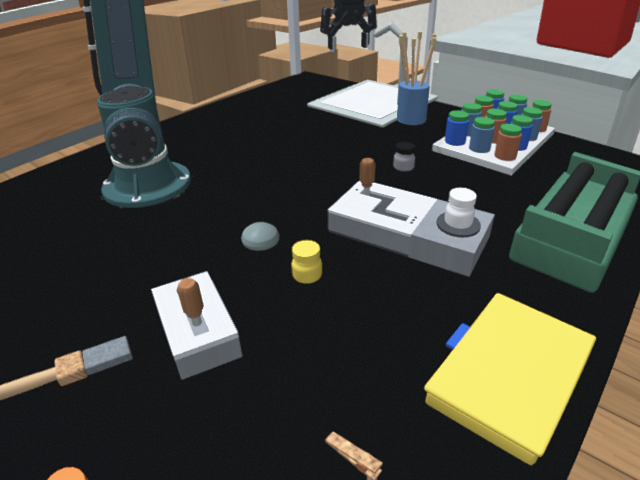

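View pics/top0.png

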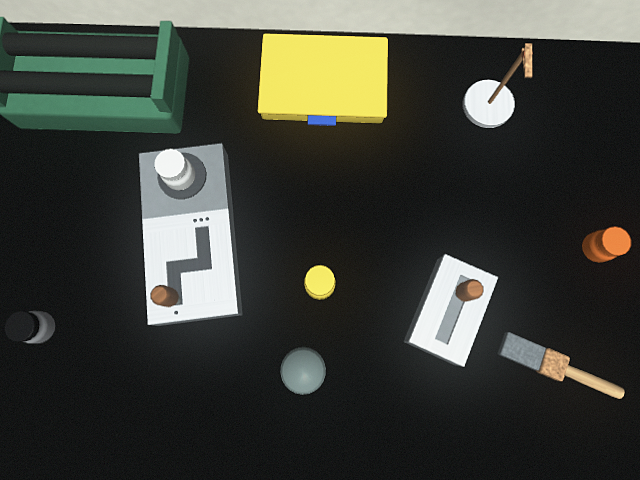

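Both views show the stirrer: its lever is at about (163,296) in top and (367,172) in scene, and the pot at (172,165) and (460,207). The dimmer lever is at (470,290) in top and (190,298) in scene.

```bash
cat >h.py <<'E'
import numpy as np,cv2
def rays(c,px):
    px=np.asarray(px,float).reshape(-1,1,2)
    n=cv2.undistortPoints(px,c["K"],np.array([c["k1"],0,0,0.]))[:,0]
    return np.c_[n,np.ones(len(n))]@np.array(c["orientation"]).T
def plane(c,px,z):
    d=rays(c,px);o=np.array(c["xyz"]);return o+d*((z-o[2])/d[:,2])[:,None]
def tri(c1,p1,c2,p2):
    d=[rays(c1,p1)[0],rays(c2,p2)[0]];o=[np.array(c1["xyz"]),np.array(c2["xyz"])]
    A=np.c_[d[0],-d[1]];t=np.linalg.lstsq(A,o[1]-o[0],rcond=None)[0]
    a=o[0]+t[0]*d[0];b=o[1]+t[1]*d[1];return (a+b)/2,np.linalg.norm(a-b)
def wood(c,roi):
    h=cv2.cvtColor(c["frame"],cv2.COLOR_RGB2HSV);x0,y0,x1,y1=roi
    m=cv2.inRange(h,(3,90,40),(18,255,220));k=np.zeros_like(m);k[y0:y1,x0:x1]=m[y0:y1,x0:x1]
    cs=cv2.findContours(k,cv2.RETR_EXTERNAL,cv2.CHAIN_APPROX_NONE)[0]
    return max(cs,key=cv2.contourArea)
def white(c,roi,v=185):
    h=cv2.cvtColor(c["frame"],cv2.COLOR_RGB2HSV);x0,y0,x1,y1=roi
    m=cv2.inRange(h,(0,0,v),(180,40,255));k=np.zeros_like(m);k[y0:y1,x0:x1]=m[y0:y1,x0:x1]
    cs=cv2.findContours(k,cv2.RETR_EXTERNAL,cv2.CHAIN_APPROX_NONE)[0]
    return max(cs,key=cv2.contourArea)
def cen(c): 
    m=cv2.moments(c);return m["m10"]/m["m00"],m["m01"]/m["m00"]
E
python3 - <<'E'
import pickle;from h import *
np.set_printoptions(precision=4,suppress=True)
d=pickle.load(open("d0.pkl","rb"));T,S=d["top"],d["scene"]
for n,rt,rs in(("stir",(140,275,190,315),(350,150,385,192)),("dim",(450,270,495,310),(170,270,215,325))):
    a,b=wood(T,rt),wood(S,rs);print(n,cv2.boundingRect(a),cv2.boundingRect(b),*tri(T,cen(a),S,cen(b)))
wt=white(T,(130,205,250,335));ws=white(S,(320,175,445,250))
qt=cv2.approxPolyDP(cv2.convexHull(wt),5,True)[:,0];qs=cv2.approxPolyDP(cv2.convexHull(ws),5,True)[:,0]
print(qt.tolist(),qs.tolist())
w=plane(T,wt,0.051)[:,:2].astype(np.float32);print("plate",cv2.minAreaRect(w), plane(T,qt,.051).tolist())
print(plane(S,qs,.051))
# slot
g=cv2.cvtColor(T["frame"],cv2.COLOR_RGB2GRAY);k=np.zeros_like(g);cv2.drawContours(k,[cv2.convexHull(wt)],-1,255,-1)
k=cv2.erode(k,np.ones((9,9)));m=((g<130)&(k>0)).astype(np.uint8)
cs=max(cv2.findContours(m,0,cv2.CHAIN_APPROX_NONE)[0],key=cv2.contourArea)
q=cv2.approxPolyDP(cs,3,True)[:,0];print(np.c_[q,plane(T,q,.051)])
E
```

```text
stir (151, 285, 26, 22) (359, 157, 17, 30) [0.4823 0.2242 0.0966] 0.003411087399151657
dim (457, 280, 26, 21) (177, 277, 26, 41) [ 0.5104 -0.2288  0.0982] 0.0014008914707869739
[[227, 208], [237, 313], [148, 324], [142, 219]] [[329, 208], [359, 181], [444, 202], [444, 211], [412, 233]]
plate ((0.5390466451644897, 0.20269259810447693), (0.17153455317020416, 0.14009910821914673), 9.580428123474121) [[0.6343023952831996, 0.14900379976671307, 0.051000000000000045], [0.4660605951209634, 0.12002950756983123, 0.051000000000000045], [0.44362565580392754, 0.25664997140374285, 0.051000000000000045], [0.6105515542675877, 0.28554781503801746, 0.051000000000000045]]
[[0.4645 0.124  0.051 ]
 [0.4451 0.2474 0.051 ]
 [0.6268 0.2832 0.051 ]
 [0.6427 0.2532 0.051 ]
 [0.6332 0.1512 0.051 ]]
[[207.     227.       0.6013   0.1788   0.051 ]
 [195.     228.       0.5989   0.198    0.051 ]
 [197.     258.       0.55     0.1902   0.051 ]
 [166.     262.       0.5417   0.239    0.051 ]
 [168.     285.       0.5052   0.2319   0.051 ]
 [152.     290.       0.4964   0.2563   0.051 ]
 [155.     303.       0.4763   0.2493   0.051 ]
 [181.     303.       0.478    0.2086   0.051 ]
 [179.     273.       0.5249   0.2165   0.051 ]
 [211.     268.       0.5349   0.1665   0.051 ]]
```

>>> move_arm([
  {"dx": 2.7, "dy": -2.9, "az": 6.5, "grip": 1},
  {"dx": 5.4, "dy": -5.8, "az": 13, "grip": 1},
  {"dx": 8.1, "dy": -8.7, "az": 19.5, "grip": 1},
  {"dx": 10.8, "dy": -11.5, "az": 26, "grip": 1},
  {"dx": 13.5, "dy": -14.3, "az": 32.7, "grip": 1},
], squeeze=25)

```text
validation failed for argument at $.co...
```

>>> move_arm([
  {"dx": 2.7, "dy": -2.9, "az": 0, "grip": 1},
  {"dx": 5.4, "dy": -5.8, "grip": 1},
  {"dx": 8.1, "dy": -8.7, "grip": 1},
  {"dx": 10.8, "dy": -11.5, "grip": 1},
  {"dx": 13.2, "dy": -14.2, "grip": 1},
])

```text
validation failed for argument at $.co...
```

>>> move_arm([
  {"dz": -2, "grip": 1},
  {"dz": -4, "grip": 1},
  {"dz": -5, "grip": 1},
  {"dz": -6, "grip": 1},
  {"dz": -6, "grip": 1},
])

```text
validation failed for argument at $.co...
```

```bash
python3 - <<'E'
from cell import sensors, eyes
import cv2,pickle,numpy as np
d={n:eyes.capture(n) for n in("scene","top")};pickle.dump(d,open("d1.pkl","wb"))
a=cv2.resize(d["scene"]["frame"][110:270,280:500],None,fx=2,fy=2);b=cv2.resize(d["top"]["frame"][140:340,60:300],None,fx=2,fy=2)
im=np.zeros((400,920,3),np.uint8);im[:320,:440]=a;im[:400,440:]=b
cv2.imwrite("pics/a.png",cv2.resize(im,(800,348))[:,:,::-1])
s=sensors.sense();print(s["time_s"],s["eef_pos"],np.array(s["tool_rot"]).round(3),s["width"],s["force"],s["joint_pos"])
E
```

```text
0.2 [0.2159674  0.50550736 0.24156974] [[-0.92   0.393 -0.001]
 [ 0.393  0.92  -0.001]
 [ 0.    -0.001 -1.   ]] 0.08491553475210602 [-0.12025839  0.1163211   0.40505455] [ 1.06389584e+00  8.77044302e-02  1.37167543e+00 -5.36565851e-06
  1.68361214e+00 -1.03099851e-01]
```

View pics/a.png

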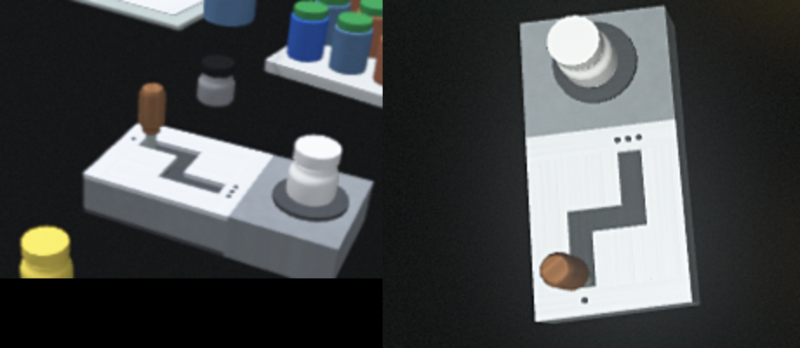

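The crop shows the Z slot with the lever in the stop notch (one stud). The arm hasn't moved, because the rows were refused. I'll resend them with every key filled in.

>>> move_arm([
  {"dx": 2.7, "dy": -2.9, "dz": 0, "ax": 0, "ay": 0, "az": 6.5, "grip": 1},
  {"dx": 5.4, "dy": -5.8, "dz": 0, "ax": 0, "ay": 0, "az": 13, "grip": 1},
  {"dx": 8.1, "dy": -8.7, "dz": 0, "ax": 0, "ay": 0, "az": 19.5, "grip": 1},
  {"dx": 10.8, "dy": -11.5, "dz": 0, "ax": 0, "ay": 0, "az": 26, "grip": 1},
  {"dx": 13.5, "dy": -14.3, "dz": 0, "ax": 0, "ay": 0, "az": 32.7, "grip": 1},
], squeeze=25)

```text
time_s: 0.62
eef_pos: [0.348, 0.3656, 0.2422]
tool_rot: [[-0.988, -0.155, 0.0], [-0.155, 0.988, -0.0], [-0.0, -0.0, -1.0]]
force: [0.8, 0.6, 0.4]
width: 0.0856
```

>>> move_arm([
  {"dx": 2.7, "dy": -2.9, "dz": 0, "ax": 0, "ay": 0, "az": 0, "grip": 1},
  {"dx": 5.4, "dy": -5.8, "dz": 0, "ax": 0, "ay": 0, "az": 0, "grip": 1},
  {"dx": 8.1, "dy": -8.7, "dz": 0, "ax": 0, "ay": 0, "az": 0, "grip": 1},
  {"dx": 10.8, "dy": -11.5, "dz": 0, "ax": 0, "ay": 0, "az": 0, "grip": 1},
  {"dx": 13.2, "dy": -14.1, "dz": 0, "ax": 0, "ay": 0, "az": 0, "grip": 1},
])

```text
time_s: 1.03
eef_pos: [0.4804, 0.2241, 0.2422]
tool_rot: [[-0.989, -0.148, 0.0], [-0.148, 0.989, -0.0], [-0.0, -0.0, -1.0]]
force: [0.7, 1.0, 0.9]
width: 0.0853
```

>>> move_arm([
  {"dx": 0, "dy": 0, "dz": -2, "ax": 0, "ay": 0, "az": 0, "grip": 1},
  {"dx": 0, "dy": 0, "dz": -4, "ax": 0, "ay": 0, "az": 0, "grip": 1},
  {"dx": 0, "dy": 0, "dz": -6, "ax": 0, "ay": 0, "az": 0, "grip": 1},
  {"dx": 0, "dy": 0, "dz": -7, "ax": 0, "ay": 0, "az": 0, "grip": 1},
  {"dx": 0, "dy": 0, "dz": -7, "ax": 0, "ay": 0, "az": 0, "grip": 1},
])

```text
time_s: 1.45
eef_pos: [0.4775, 0.2254, 0.1689]
tool_rot: [[-0.989, -0.149, -0.006], [-0.149, 0.989, -0.002], [0.007, -0.001, -1.0]]
force: [-0.0, -0.3, -0.8]
width: 0.0854
```

```bash
python3 - <<'E'
from cell import sensors, eyes
import cv2,pickle,numpy as np
d={n:eyes.capture(n) for n in("scene","top")};pickle.dump(d,open("d1.pkl","wb"))
a=cv2.resize(d["scene"]["frame"][70:270,280:500],None,fx=2,fy=2);b=cv2.resize(d["top"]["frame"][140:340,60:300],None,fx=2,fy=2)
im=np.zeros((400,920,3),np.uint8);im[:400,:440]=a;im[:400,440:]=b
cv2.imwrite("pics/b.png",cv2.resize(im,(800,348))[:,:,::-1])
s=sensors.sense();print(s["time_s"],s["eef_pos"],np.array(s["tool_rot"]).round(3),s["width"],s["force"],s["joint_pos"])
E
```

```text
1.55 [0.47919923 0.22624727 0.17254729] [[-0.989 -0.149 -0.   ]
 [-0.149  0.989  0.   ]
 [ 0.     0.    -1.   ]] 0.08505212531733763 [0.29338218 0.97602062 0.38606182] [ 3.34063004e-01  6.70057068e-02  1.53096950e+00  5.75139106e-05
  1.54377960e+00 -1.38653849e+00]
```

View pics/b.png

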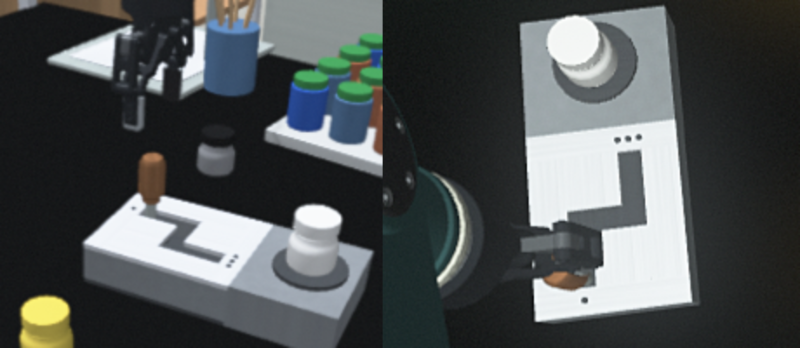

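The gripper hangs over the handle (scene crop: tips at 132–173, handle at 152,155). I'll shift it 4 mm, descend and close.

>>> move_arm([
  {"dx": 0.4, "dy": -0.3, "dz": -1.5, "ax": 0, "ay": 0, "az": 1, "grip": 1},
  {"dx": 0.4, "dy": -0.3, "dz": -4, "ax": 0, "ay": 0, "az": 1, "grip": 1},
  {"dx": 0.4, "dy": -0.3, "dz": -6, "ax": 0, "ay": 0, "az": 1, "grip": 1},
  {"dx": 0.4, "dy": -0.3, "dz": -8, "ax": 0, "ay": 0, "az": 1, "grip": 1},
  {"dx": 0.4, "dy": -0.3, "dz": -8, "ax": 0, "ay": 0, "az": 1, "grip": 1},
])

```text
time_s: 1.97
eef_pos: [0.4814, 0.2227, 0.0896]
tool_rot: [[-0.986, -0.167, -0.005], [-0.167, 0.986, -0.002], [0.006, -0.001, -1.0]]
force: [-0.6, 0.5, -1.2]
width: 0.0853
```

>>> move_arm([
  {"dx": 0, "dy": 0, "dz": 0, "ax": 0, "ay": 0, "az": 0, "grip": 0.5},
  {"dx": 0, "dy": 0, "dz": 0, "ax": 0, "ay": 0, "az": 0, "grip": 0.3},
  {"dx": 0, "dy": 0, "dz": 0, "ax": 0, "ay": 0, "az": 0, "grip": 0.2},
  {"dx": 0, "dy": 0, "dz": 0, "ax": 0, "ay": 0, "az": 0, "grip": 0.2},
  {"dx": 0, "dy": 0, "dz": 0, "ax": 0, "ay": 0, "az": 0, "grip": 0.2},
], squeeze=25)

```text
time_s: 2.38
eef_pos: [0.4847, 0.2222, 0.0946]
tool_rot: [[-0.986, -0.166, 0.004], [-0.166, 0.986, -0.002], [-0.004, -0.003, -1.0]]
force: [0.7, -2.3, 3.6]
width: 0.0295
```

>>> move_arm([
  {"dx": 0, "dy": 0, "dz": 0, "ax": 0, "ay": 0, "az": 0, "grip": 0.2},
  {"dx": 0, "dy": 0, "dz": 0, "ax": 0, "ay": 0, "az": 0, "grip": 0.2},
  {"dx": 0, "dy": 0, "dz": 0, "ax": 0, "ay": 0, "az": 0, "grip": 0.2},
  {"dx": 0, "dy": 0, "dz": 0, "ax": 0, "ay": 0, "az": 0, "grip": 0.2},
  {"dx": 0, "dy": 0, "dz": 0, "ax": 0, "ay": 0, "az": 0, "grip": 0.2},
])

```text
time_s: 2.8
eef_pos: [0.4847, 0.2223, 0.0945]
tool_rot: [[-0.986, -0.166, 0.004], [-0.166, 0.986, -0.001], [-0.004, -0.002, -1.0]]
force: [0.9, -5.0, 7.0]
width: 0.0291
```

>>> move_arm([
  {"dx": 0.5, "dy": 0.0, "dz": 0, "ax": 0, "ay": 0, "az": 0, "grip": 0.2},
  {"dx": 1.0, "dy": 0.1, "dz": 0, "ax": 0, "ay": 0, "az": 0, "grip": 0.2},
  {"dx": 1.5, "dy": 0.15, "dz": 0, "ax": 0, "ay": 0, "az": 0, "grip": 0.2},
  {"dx": 2.0, "dy": 0.2, "dz": 0, "ax": 0, "ay": 0, "az": 0, "grip": 0.2},
  {"dx": 2.5, "dy": 0.25, "dz": 0, "ax": 0, "ay": 0, "az": 0, "grip": 0.2},
])

```text
time_s: 3.22
eef_pos: [0.5088, 0.2261, 0.0945]
tool_rot: [[-0.986, -0.166, 0.002], [-0.166, 0.986, 0.001], [-0.002, 0.001, -1.0]]
force: [-2.2, 0.9, 6.3]
width: 0.0293
```

>>> move_arm([
  {"dx": 0.5, "dy": 0.07, "dz": 0, "ax": 0, "ay": 0, "az": 0, "grip": 0.2},
  {"dx": 1.0, "dy": 0.14, "dz": 0, "ax": 0, "ay": 0, "az": 0, "grip": 0.2},
  {"dx": 1.5, "dy": 0.22, "dz": 0, "ax": 0, "ay": 0, "az": 0, "grip": 0.2},
  {"dx": 2.0, "dy": 0.3, "dz": 0, "ax": 0, "ay": 0, "az": 0, "grip": 0.2},
  {"dx": 2.5, "dy": 0.37, "dz": 0, "ax": 0, "ay": 0, "az": 0, "grip": 0.2},
])

```text
time_s: 3.63
eef_pos: [0.5339, 0.2302, 0.0946]
tool_rot: [[-0.986, -0.166, 0.002], [-0.166, 0.986, 0.002], [-0.002, 0.002, -1.0]]
force: [-2.0, 0.6, 5.9]
width: 0.0292
```

>>> move_arm([
  {"dx": 0.1, "dy": -0.5, "dz": 0, "ax": 0, "ay": 0, "az": 0, "grip": 0.2},
  {"dx": 0.17, "dy": -1.0, "dz": 0, "ax": 0, "ay": 0, "az": 0, "grip": 0.2},
  {"dx": 0.25, "dy": -1.5, "dz": 0, "ax": 0, "ay": 0, "az": 0, "grip": 0.2},
  {"dx": 0.33, "dy": -2.0, "dz": 0, "ax": 0, "ay": 0, "az": 0, "grip": 0.2},
  {"dx": 0.42, "dy": -2.5, "dz": 0, "ax": 0, "ay": 0, "az": 0, "grip": 0.2},
])

```text
time_s: 4.05
eef_pos: [0.539, 0.2049, 0.0945]
tool_rot: [[-0.986, -0.166, 0.005], [-0.166, 0.986, 0.003], [-0.005, 0.002, -1.0]]
force: [1.4, 2.2, 5.4]
width: 0.0292
```

>>> move_arm([
  {"dx": 0.1, "dy": -0.5, "dz": 0, "ax": 0, "ay": 0, "az": 0, "grip": 0.2},
  {"dx": 0.17, "dy": -1.0, "dz": 0, "ax": 0, "ay": 0, "az": 0, "grip": 0.2},
  {"dx": 0.25, "dy": -1.5, "dz": 0, "ax": 0, "ay": 0, "az": 0, "grip": 0.2},
  {"dx": 0.33, "dy": -2.0, "dz": 0, "ax": 0, "ay": 0, "az": 0, "grip": 0.2},
  {"dx": 0.42, "dy": -2.6, "dz": 0, "ax": 0, "ay": 0, "az": 0, "grip": 0.2},
])

```text
time_s: 4.47
eef_pos: [0.5432, 0.179, 0.0945]
tool_rot: [[-0.986, -0.166, 0.005], [-0.166, 0.986, 0.003], [-0.005, 0.002, -1.0]]
force: [1.6, 2.0, 4.5]
width: 0.0288
```

>>> move_arm([
  {"dx": 0.5, "dy": 0.08, "dz": 0, "ax": 0, "ay": 0, "az": 0, "grip": 0.2},
  {"dx": 1.0, "dy": 0.16, "dz": 0, "ax": 0, "ay": 0, "az": 0, "grip": 0.2},
  {"dx": 1.5, "dy": 0.24, "dz": 0, "ax": 0, "ay": 0, "az": 0, "grip": 0.2},
  {"dx": 2.0, "dy": 0.32, "dz": 0, "ax": 0, "ay": 0, "az": 0, "grip": 0.2},
  {"dx": 2.5, "dy": 0.4, "dz": 0, "ax": 0, "ay": 0, "az": 0, "grip": 0.2},
])

```text
time_s: 4.88
eef_pos: [0.5675, 0.1819, 0.0945]
tool_rot: [[-0.986, -0.166, 0.002], [-0.166, 0.986, 0.0], [-0.002, -0.0, -1.0]]
force: [-1.8, -1.5, 7.6]
width: 0.0298
```

>>> move_arm([
  {"dx": 0.5, "dy": 0.08, "dz": 0, "ax": 0, "ay": 0, "az": 0, "grip": 0.2},
  {"dx": 1.0, "dy": 0.16, "dz": 0, "ax": 0, "ay": 0, "az": 0, "grip": 0.2},
  {"dx": 1.5, "dy": 0.25, "dz": 0, "ax": 0, "ay": 0, "az": 0, "grip": 0.2},
  {"dx": 2.0, "dy": 0.33, "dz": 0, "ax": 0, "ay": 0, "az": 0, "grip": 0.2},
  {"dx": 2.4, "dy": 0.4, "dz": 0, "ax": 0, "ay": 0, "az": 0, "grip": 0.2},
])

```text
time_s: 5.3
eef_pos: [0.5916, 0.1859, 0.0945]
tool_rot: [[-0.986, -0.166, 0.003], [-0.166, 0.986, 0.0], [-0.003, -0.0, -1.0]]
force: [-0.4, -1.5, 7.2]
width: 0.029
```

```bash
python3 - <<'E'
from cell import sensors, eyes
import cv2,pickle,numpy as np
d={n:eyes.capture(n) for n in("scene","top")}
a=cv2.resize(d["scene"]["frame"][70:270,280:500],None,fx=2,fy=2);b=cv2.resize(d["top"]["frame"][140:340,60:300],None,fx=2,fy=2)
im=np.zeros((400,920,3),np.uint8);im[:400,:440]=a;im[:400,440:]=b
cv2.imwrite("pics/c.png",cv2.resize(im,(800,348))[:,:,::-1])
s=sensors.sense();print(s["time_s"],s["eef_pos"],s["width"],s["force"])
E
```

```text
5.4 [0.59231118 0.18607154 0.09453069] 0.029629327176135777 [ 1.35798414 -0.11388227  5.48611084]
```

View pics/c.png

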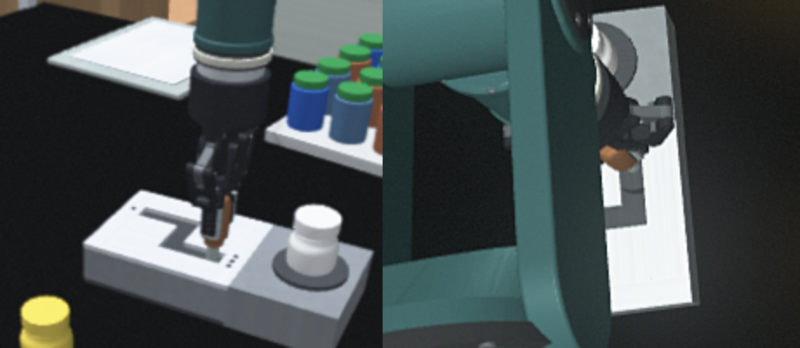

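The crop shows the stem at the fast notch's end by the three studs (213,253), with the pot untouched at (316,240). I'll open and lift.

>>> move_arm([
  {"dx": 0, "dy": 0, "dz": 0, "ax": 0, "ay": 0, "az": 0, "grip": 0.5},
  {"dx": 0, "dy": 0, "dz": 0, "ax": 0, "ay": 0, "az": 0, "grip": 0.8},
  {"dx": 0, "dy": 0, "dz": 0, "ax": 0, "ay": 0, "az": 0, "grip": 0.9},
  {"dx": 0, "dy": 0, "dz": 0, "ax": 0, "ay": 0, "az": 0, "grip": 0.9},
  {"dx": 0, "dy": 0, "dz": 0, "ax": 0, "ay": 0, "az": 0, "grip": 0.9},
])

```text
time_s: 5.82
eef_pos: [0.5902, 0.1862, 0.0917]
tool_rot: [[-0.986, -0.166, -0.001], [-0.166, 0.986, -0.0], [0.001, 0.0, -1.0]]
force: [-0.6, 0.3, -0.9]
width: 0.077
```

>>> move_arm([
  {"dx": 0, "dy": 0, "dz": 1, "ax": 0, "ay": 0, "az": 0, "grip": 0.9},
  {"dx": 0, "dy": 0, "dz": 3, "ax": 0, "ay": 0, "az": 0, "grip": 0.9},
  {"dx": 0, "dy": 0, "dz": 6, "ax": 0, "ay": 0, "az": 0, "grip": 0.9},
  {"dx": 0, "dy": 0, "dz": 9, "ax": 0, "ay": 0, "az": 0, "grip": 0.9},
  {"dx": 0, "dy": 0, "dz": 12, "ax": 0, "ay": 0, "az": 0, "grip": 0.9},
])

```text
time_s: 6.23
eef_pos: [0.5903, 0.1863, 0.2141]
tool_rot: [[-0.986, -0.166, -0.0], [-0.166, 0.986, 0.0], [0.0, 0.0, -1.0]]
force: [1.3, -0.5, 0.7]
width: 0.0772
```

>>> move_arm([
  {"dx": -3, "dy": 2, "dz": 2, "ax": 0, "ay": 0, "az": 0, "grip": 0.9},
  {"dx": -6, "dy": 4, "dz": 2, "ax": 0, "ay": 0, "az": 0, "grip": 0.9},
  {"dx": -9, "dy": 6, "dz": 2, "ax": 0, "ay": 0, "az": 0, "grip": 0.9},
  {"dx": -12, "dy": 8, "dz": 2, "ax": 0, "ay": 0, "az": 0, "grip": 0.9},
  {"dx": -15, "dy": 10, "dz": 2, "ax": 0, "ay": 0, "az": 0, "grip": 0.9},
])

```text
time_s: 6.65
eef_pos: [0.4392, 0.2869, 0.2335]
tool_rot: [[-0.986, -0.166, 0.001], [-0.166, 0.986, 0.001], [-0.001, 0.001, -1.0]]
force: [-0.0, 1.2, 0.2]
width: 0.077
```

```bash
python3 - <<'E'
from cell import sensors, eyes
import pickle;from h import *
d={n:eyes.capture(n) for n in("scene","top")};T,S=d["top"],d["scene"];D=pickle.load(open("d0.pkl","rb"))
a=cv2.resize(S["frame"][70:270,280:500],None,fx=2,fy=2);b=cv2.resize(T["frame"][140:340,60:300],None,fx=2,fy=2)
im=np.zeros((400,920,3),np.uint8);im[:,:440]=a;im[:,440:]=b
cv2.imwrite("pics/d.png",cv2.resize(im,(800,348))[:,:,::-1])
C=np.array([.538,.203]);th=np.radians(9.6);R=np.array([[np.cos(th),-np.sin(th)],[np.sin(th),np.cos(th)]])
try:
    p,e=tri(T,cen(wood(T,(140,180,245,320))),S,cen(wood(S,(340,150,440,240))));print(p,e,"local",(p[:2]-C)@R)
except Exception as x: print(x)
for n,rt in(("dim",(450,270,495,310)),): print(cen(wood(D["top"],rt)),cen(wood(T,rt)))
r=(440,185,482,230);print("pot",cen(white(D["scene"],r)),cen(white(S,r)))
s=sensors.sense();print(s["time_s"],s["eef_pos"],s["width"],s["force"])
E
```

```text
[0.5911619  0.18902194 0.09817155] 0.0037592051963860162 local [ 0.05008632 -0.02264806]
(471.58694489031564, 290.23113964686996) (471.5517981749865, 290.1315083199141)
pot (462.27597195666027, 194.36838750796684) (462.3154190658989, 194.39859245041586)
6.75 [0.43687765 0.28894341 0.23390997] 0.07677828522466185 [ 0.09788251 -0.44215977  0.36821371]
```

View pics/d.png

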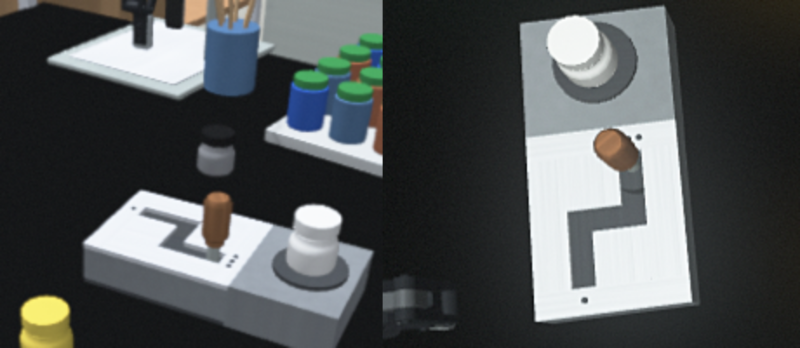

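The lever stands upright at the far end of the fast notch (scene crop 217,220), the pot hasn't moved, and the gripper is clear.

```bash
python3 -c "
from cell import r
print(r.close_job())"
```

```text
the job is handed in; nothing more can be done
None
```

The stirrer lever now stands upright at the far end of the fast notch, and the job is handed in at about 6.8 s. I gripped the handle at 25 N, guided it from the stop notch round both corners, then released it and moved the arm clear.

- **Lever:** triangulated from both cameras, it is at (+50, -23) mm in the stirrer's frame, against the target of (+50, -25) mm. The measured height is 98 mm against the stated 95 mm, and the two camera rays miss each other by about 4 mm, so trust the position to a few mm.
- **Pot and dimmer:** both are unmoved to within about 0.1 pixel, the pot checked in the scene view and the dimmer lever in the top view.
- **Forces:** side forces reported after each move stayed at 5 N or less and vertical at about 8 N or less. After release and retreat they are near zero.

My first three move calls were refused because the rows left out some keys; nothing moved, and I resent them in full. The hand-in gave no verdict.

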